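# Set the overhang gauge and hold the fixture plate out at its pointer

### The job

A finned core is bolted to a fixture plate that lies on a riser block, and its underside has to be reached. First turn the gauge's knurled sleeve to 4; then slide the plate straight out over the front edge of the riser, without lifting it, until its nose is level with the gauge's pointer. There it would tip over, so finish while still holding the plate flat on the riser, and leave the other things alone.

Things in the scene. Friction and masses are not known exactly. Their poses are not given: they have to be found in the camera images.
- stand: Fixed gauge stand. Origin: on the bench under the middle of its riser. x axis points away from the robot, along the plate; 'out' is -x. Steel sole plate x -75..75, y -170..35 mm, on rubber feet, top 20 mm above the bench. Grey gauge housing at the right: 84 x 84 mm, centre y = -115, top 45 mm above the bench, joined by a rod guide of that height (x -30..30) that reaches to y = -50.
- riser_edge (a point): Middle of the riser block's upper front edge (55 mm in -x from the stand's origin, 45 mm above the bench). The bright steel riser is 110 (x) x 50 (y) mm, its top 45 mm above the bench; the plate lies on it. Axes parallel to the stand's.
- sleeve (a joint): Angle of the knurled steel sleeve, rad: 0 at number 0, growing clockwise seen from above; number n is at n x 0.35, so 4 is at 1.40. It clicks into a spring detent at each number (about 0.1 N m to pass) and stays there. Range 0 to 6; starts between 0 and 2. White numbers on the housing, on the robot's side: 0 at the right, 3 toward -x, 6 at the left.
- sleeve_grip (a point): On the sleeve's vertical axis at gripping height, 71 mm above the bench. The sleeve is 39 mm across here (43 mm at its foot, up to 53 mm above the bench); its top is 83 mm above the bench. Axes turn with the sleeve. A black rib at the foot and a black line on top, from the centre outward, point to the number that is set.
- pointer_tip (a point): Tip of the flat pointer (3 mm thick in x, pointing to +y) on the gauge's 8 mm stop rod, which runs along x. Tip 50.5 mm above the bench, about 8 mm beside the plate's edge. The sleeve drives it out (-x) 10 mm per number: it marks 75 mm of overhang beyond the riser's edge at 0, 115 mm at 4. Axes parallel to the stand's.
- plate: Loose aluminium plate 180 (x) x 56 (y) x 10 mm, about 0.4 kg with all on it. Origin: centre of its underside. Lies on the riser, x along the stand's x, nose (-x end) 15 to 35 mm out over the riser's front edge. A finned core 28 x 30 mm, 57 mm tall, is bolted on it 60 mm from the centre toward the nose. Beyond about 80 mm of overhang it tips unless its tail is held.
- nose (a point): Upper edge of the plate's nose, in the middle of its width: 90 mm in -x from the plate's origin, 10 mm above its underside. Axes parallel to the plate's.
- grip_bar (a point): On the plate's steel grip bar, 62 mm in +x from the plate's origin: bar 40 (x) x 16 (y) mm, standing 32 mm above the plate's top face. This point is on its middle, 20 mm above the plate's top face, 75 mm above the bench. Grip it across its 16 mm (y).
- marker_pen: Bystander: white and red marker 14 x 126 x 15 mm, lying to the left of the overhang. Origin: centre of its underside.
- jar: Bystander: jar with black lid, 55 mm across, 46 mm high, left of the riser. Origin: centre of its underside.
- burr: Bystander: carbide burr 12 x 73 x 12 mm lying in front of the gauge housing. Origin: centre of its underside.
- oilstone: Bystander: grey oilstone 72 x 30 x 22 mm behind the gauge housing. Origin: centre of its underside.
- stick: Bystander: grey stone stick 14 x 120 x 11 mm lying across, behind the riser. Origin: centre of its underside.

How it is judged (in metres and radians):
On the way, in this order (a step that is already met when the one before it is completed fails the run):
1. the sleeve is set to 4 while the plate still lies back on the riser (value of joint sleeve between 1.3 and 1.5 rad and x of nose in the frame of pointer_tip above 0.03 m), for 0.3 s.
2. the plate's nose is level with the pointer, the plate held (x of nose in the frame of pointer_tip between -0.005 and 0.005 m and contact force between the fingers and plate above 0.5 N), for 0.2 s.
At the end, for the whole second after the job is handed in: The sleeve stands at 4 (within 0.1 rad); the plate's nose is level with the pointer within 5 mm along the stand; the plate lies straight (0.08 rad, 12 mm sideways), level (0.04 rad) and flat on the riser, touching it (over 0.2 N), at rest, while the fingers still hold it (over 0.5 N) (all of step 2 and value of joint sleeve between 1.3 and 1.5 rad and y of plate in the frame of stand between -0.012 and 0.012 m and z of plate in the frame of stand between 0.041 and 0.049 m and angle between plate's own z axis and vertical below 0.04 rad and angle between the x axis of plate and the x axis of stand, either way round below 0.08 rad and contact force between plate and stand above 0.2 N and linear speed of plate below 0.01 m/s); the arm keeps its last pose, push and grip.
It fails at once if the plate is lifted off the riser (more than 8 mm) (z of plate in the frame of stand above 0.053 m).
It fails at once if the plate tips (angle between plate's own z axis and vertical above 0.12 rad).
It fails at once if a bystander is disturbed (moved more than 20 mm) (distance of any of marker_pen, jar, burr, oilstone, stick from where it was at the start of the episode above 0.02 m).
It also fails if it takes over 48 s, if anything falls off the work surface, if the arm or the gripper's body presses on something with over 40 N, if the wrist force passes 120 N, or if a joint passes its speed limit or range.

### The arm

A 6-joint arm with a two-finger parallel gripper is mounted at the origin on a cart in front of the work surface, level with it; the furniture and walls round the work are solid. World frame = base frame: x ahead of the robot, y to its left, z up, the work surface at z = 0. Lengths are in mm, angles in rad, forces in N, time in s.
With the tool pointing down it reaches from about 325 to 1000 mm from the base axis. Payload 5.1 kg.
Tool frame: the origin (TCP) lies between the finger pads; the fingertips stand 19 mm ahead of it and the grasp point (between the pads) is the TCP; z points along the fingers, y is the line along which they close (so a half turn about z gives the same grasp; the last joint's range is limited). The gripper opens to 85 mm and grips with 20 to 120 N. Pads are 22 mm wide; open, the fingers measure 114 mm over their backs; the gripper's body (76 mm by 85 mm) begins 54 mm behind the grasp point. The pads swing forward as they close: fully open they stand 13 mm farther back than shut.
Start: joints at [-1.248, 0.124, 1.65, -0, 1.367, -0.083], TCP at [256.557, -597.213, 250.322] pointing down, gripper open.
Joint ranges: [-2.61, 2.61], [-1.02, 2.33], [0.03, 2.71], [-1.35, 4.49], [0.32, 2.68], [-2.91, 2.91]. Speed limits (rad/s): [2.57, 2.57, 3.14, 3.14, 3.14, 3.14].

### API

Orientations are given as a rotation vector (axis times angle).
In Python, from plant import read_state, cams, sign_off gives the robot as it stands.
- The arm moves only by the shell command python3 -m handwheel 'ROWS' [FORCE]. ROWS is JSON, a list of rows, each a list of 3 entries, a list of its own where there are three numbers: the shift along the world's x, y, z in mm, then the turn, a rotation vector about the world's x, y, z in rad, then the finger opening in mm, from 0 to 85.4. In form: [[[dx, dy, dz], [wx, wy, wz], jaw], ...]. A call has 1 to 8 rows; each row shifts and turns the commanded pose from where the row before left it; what a row does not reach is not made up. A row lasts 1/12 s, in which the tool goes at most 41.7 mm and 7.16 degrees, less where a joint would pass 70% of its speed; a pose out of reach is approached as far as the arm can. A call with a gripper value outside its range is refused whole. The fingers move at their own pace and stop on an object; FORCE is the grip in N (left out, the last holds). Time passes only in rows, so rows that do not move let the fingers close. It gives the time, the measured TCP pose, the force, the opening and the grip force at its end, in the units of the state.
- read_state(): the state, without advancing time (a new reading comes with each control period).
- cams.capture(name): name is "side" or "top" or "wrist"; returns a dict with "image" (480x640x3 uint8, red, green, blue), "mtx" (3x3 intrinsics, pixels), "R" (3x3) and "t" (3): a world point X has camera coordinates R X + t; the wrist camera has in their place "hand_eye" (4x4, takes a point from camera to tool coordinates, whose origin is the TCP and whose axes are the flange's). Camera axes: x right, y down, z forward; pixel columns grow to the right and rows downward; lengths in mm; the calibration is good to about 2 mm. The wrist camera is an equidistant fisheye: a pixel r from the principal point sees the ray r / f radians off the axis. A picture is of the moment at which its call begins: read the wrist's pose just before it. There is no depth.
- sign_off(): hands the job in; it is judged then, once.
The state is a dict: "clock": time; "qpos": joint angles; "joint_vel": joint speeds; "joint_efforts": joint torques, N m; "tool_pos": TCP position; "ee_rot": TCP orientation; "ft_force": force on the tool from outside, world axes, zero at the start; "moment": the same for the moment, N m; "grip_width": opening from 0.0 (shut) to 1.0 (fully open); "finger_force": force on a finger pad.
Only numpy, scipy, OpenCV 4.12 (cv2) and the standard library are available. Lean on these libraries where they do the work, as an engineer would, in place of code of your own. Each camera call takes 0.05 s, during which the arm holds its last target. There are 200 camera calls.

## Working session

There is one attempt and no reset: what is moved stays moved. The work goes in short steps, Python scripts to look and compute and a shell command to move; the robot and the scene stay as the last step left them, time stands still between calls to the robot, and variables do not carry over. Pictures are saved under pics/ and viewed, at most 10 in all, crops included, and the job is handed in when it is done.

```bash
mkdir -p pics; python3 - <<'E'
from plant import read_state, cams
import cv2,pickle
print(read_state())
for n in("top","side"):
    c=cams.capture(n);pickle.dump(c,open(n+".pkl","wb"));print(n,c["mtx"],c["R"],c["t"])
    cv2.imwrite(f"pics/{n}0.png",c["image"][:,:,::-1])
E
```

```text
{'clock': 0.0, 'qpos': array([-1.24760766e+00,  1.24516945e-01,  1.65167615e+00, -6.40939869e-06,
        1.36748818e+00, -8.26397033e-02]), 'joint_vel': array([-1.10010285e-03,  8.90740370e-04,  3.77008317e-04,  1.14893664e-03,
       -5.07776584e-05, -1.68881454e-04]), 'joint_efforts': array([ 9.37874829e-04, -4.23608422e+01, -3.65452766e+01,  4.93613265e-05,
        6.95124021e-03, -2.60935082e-06]), 'tool_pos': array([ 256.37370518, -596.6849588 ,  249.04404019]), 'ee_rot': array([-3.07510735e+00, -6.32692410e-01,  4.03166872e-04]), 'ft_force': array([0.39110494, 0.94963614, 0.23940339]), 'moment': array([ 0.00589165,  0.00456638, -0.04023667]), 'finger_force': 0.0, 'grip_width': 1.0012198770052283}
top [[607.46678209   0.         307.35916842]
 [  0.         607.46678209 238.61706196]
 [  0.           0.           1.        ]] [[ 0.01007122 -0.99962378 -0.02551216]
 [-0.99858716 -0.00872299 -0.05241753]
 [ 0.05217526  0.02600403 -0.99829932]] [-58.8767719  574.85337524 892.54735726]
side [[521.91698672   0.         317.15307946]
 [  0.         521.91698672 245.55487699]
 [  0.           0.           1.        ]] [[-0.90665941 -0.42176321  0.00919356]
 [-0.16634165  0.33738576 -0.92655345]
 [ 0.38768438 -0.84159767 -0.37605076]] [488.68221249 184.73780585 583.92489106]
```

View pics/top0.png

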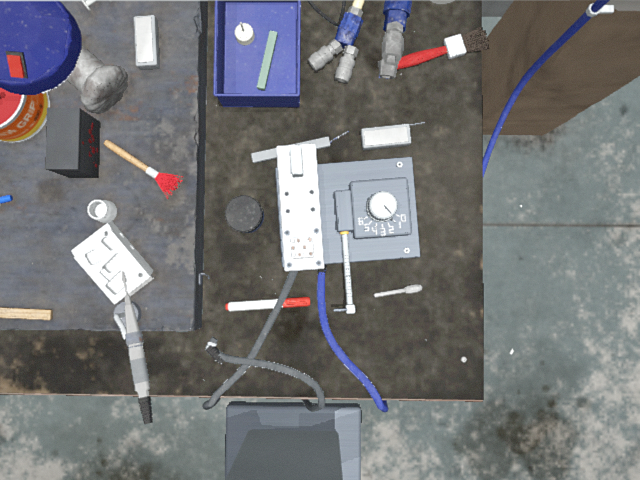

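View pics/side0.png

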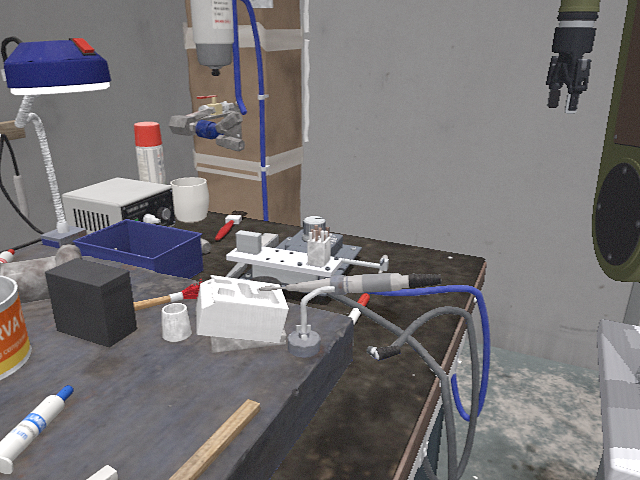

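```bash
cat > h.py <<'E'
import numpy as np,pickle
def ray(c,u,v,z):
    d=c["R"].T@np.linalg.inv(c["mtx"])@[u,v,1]; o=-c["R"].T@c["t"]
    return o+d*(z-o[2])/d[2]
def proj(c,X):
    p=c["mtx"]@(c["R"]@np.array(X)+c["t"]); return p[:2]/p[2]
E
python3 - <<'E'
import cv2,pickle
c=pickle.load(open("top.pkl","rb"))
i=c["image"][135:320,265:430,::-1]
cv2.imwrite("pics/crop1.png",cv2.resize(i,None,fx=3.2,fy=3.2,interpolation=cv2.INTER_CUBIC))
E
```

```text
(no output)
```

View pics/crop1.png

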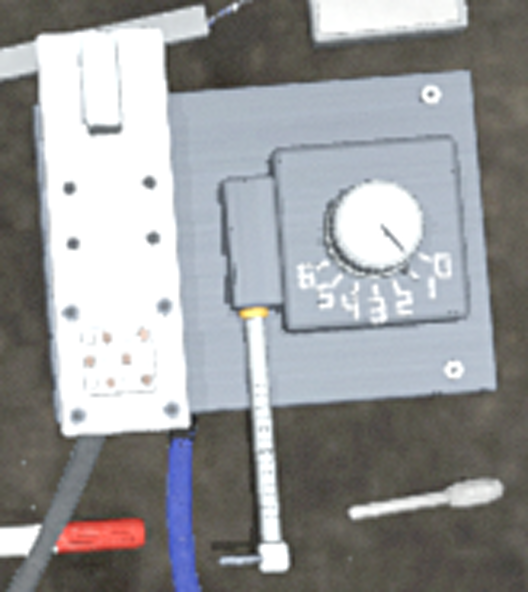

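```bash
python3 - <<'E'
from h import *
c=pickle.load(open("top.pkl","rb"))
P=lambda x,y,z:ray(c,265+x/3.2,135+y/3.2,z)
np.set_printoptions(precision=1,suppress=True)
hc=[P(274,152,45),P(455,138,45),P(468,318,45),P(288,330,45)]
s=[P(470,72,20),P(496,388,20)]
pl=[P(37,35,55),P(163,30,55),P(189,427,55),P(62,435,55)]
print(hc,s,pl)
d=s[0]-s[1];print("len",np.linalg.norm(d),np.degrees(np.arctan2(d[1],d[0])))
for a,b in((hc[0],hc[3]),(hc[1],hc[2]),(pl[0],pl[3]),(pl[1],pl[2])):
    e=a-b;print(np.linalg.norm(e),np.degrees(np.arctan2(e[1],e[0])))
H=np.mean(hc,0);S=P(378,222,83)
tip=P(220,561,50.5);bar=P((84+121)/2,(38+125)/2,87) 
L=P(404,250,83)-P(380,222,83)
yaw=np.mean([np.arctan2(*(a-b)[1::-1]) for a,b in((s[0],s[1]),(hc[0],hc[3]),(hc[1],hc[2]))])
R=np.array([[np.cos(yaw),-np.sin(yaw)],[np.sin(yaw),np.cos(yaw)]])
O=S[:2]-R@[0,-115]; O2=np.mean(s,0)[:2]-R@[0,-170]; print("yaw",yaw,"H",H,"S",S,"O",O,O2,"tip",tip,"bar",bar)
print("stand coords: tip",R.T@(tip[:2]-O),"nose",R.T@(np.mean(pl[2:],0)[:2]-O),"tail",R.T@(np.mean(pl[:2],0)[:2]-O),"bar",R.T@(bar[:2]-O))
l=R.T@L[:2];print("line n",3+np.arctan2(l[1],-l[0])/.35)
E
```

```text
[array([ 655.6, -116.1,   45. ]), array([ 662.5, -197.6,   45. ]), array([ 581.2, -203.5,   45. ]), array([ 575.1, -122.9,   45. ])] [array([ 697.3, -207.9,   20. ]), array([ 550.5, -220. ,   20. ])] [array([706.4,  -8.8,  55. ]), array([709. , -65.5,  55. ]), array([531. , -78.7,  55. ]), array([526.9, -22.3,  55. ])]
len 147.24979463662066 4.709469345288471
80.81639095741806 4.826261792665677
81.5230850709238 4.1746041163221035
180.02143785856563 4.276588115093245
178.4306428358391 4.245076218492375
yaw 0.07976349724645819 H [ 618.6 -160.    45. ] S [ 620.  -159.3   83. ] O [610.8 -44.7] [610.3 -44.5] tip [471.7 -93.   50.5] bar [679.7 -40.   87. ]
stand coords: tip [-142.6  -37.1] nose [-82.1   0.7] tail [97.2 -0.2] bar [69.  -0.8]
line n 1.198909553171401
```

```bash
python3 -m handwheel '[[[24,29,0],[0,0,0],85],[[24,29,0],[0,0,0],85],[[24,29,0],[0,0,0],85],[[24,29,0],[0,0,0],85],[[24,29,0],[0,0,0],85],[[24,29,0],[0,0,0],85],[[24,29,0],[0,0,0],85],[[24,29,0],[0,0,0],85]]' 80
```

```text
clock: 0.77
tool_pos: [449.2, -363.4, 249.9]
ee_rot: [-3.077, -0.633, 0.001]
ft_force: [0.1, -0.8, -0.1]
grip_width: 0.994
finger_force: 0.0
```

```bash
python3 -m handwheel '[[[24,29,-12],[0,0,0],85],[[24,29,-12],[0,0,0],85],[[24,29,-12],[0,0,0],85],[[24,29,-12],[0,0,0],85],[[24,29,-12],[0,0,0],75],[[24,29,-12],[0,0,0],65],[[20,25,-12],[0,0,0],65],[[0,0,0],[0,0,0],65]]'
python3 - <<'E'
from plant import read_state, cams
import cv2,pickle
s=read_state();c=cams.capture("wrist");pickle.dump((s,c),open("w.pkl","wb"))
print(s["tool_pos"],s["ee_rot"],s["qpos"],c["mtx"],c["hand_eye"])
cv2.imwrite("pics/w1.png",c["image"][:,:,::-1])
E
```

```text
clock: 1.43
tool_pos: [613.4, -161.1, 162.5]
ee_rot: [-3.071, -0.64, 0.005]
ft_force: [-0.6, 0.4, -0.7]
grip_width: 0.759
finger_force: 0.0
[ 613.37442483 -161.14758274  162.46945767] [-3.07134756 -0.63977796  0.00531174] [-0.34231432  0.16017859  1.76201309  0.00204053  1.2245387   0.81704752] [[371.64829954   0.         323.03097527]
 [  0.         371.64829954 240.60703529]
 [  0.           0.           1.        ]] [[-3.16425767e-04 -9.49989471e-01 -3.12281772e-01  7.98585049e+01]
 [ 9.99999700e-01 -5.21560800e-04  5.73365506e-04 -4.68462133e-02]
 [-7.07565125e-04 -3.12281497e-01  9.49989351e-01 -1.24452019e+02]
 [ 0.00000000e+00  0.00000000e+00  0.00000000e+00  1.00000000e+00]]
```

View pics/w1.png

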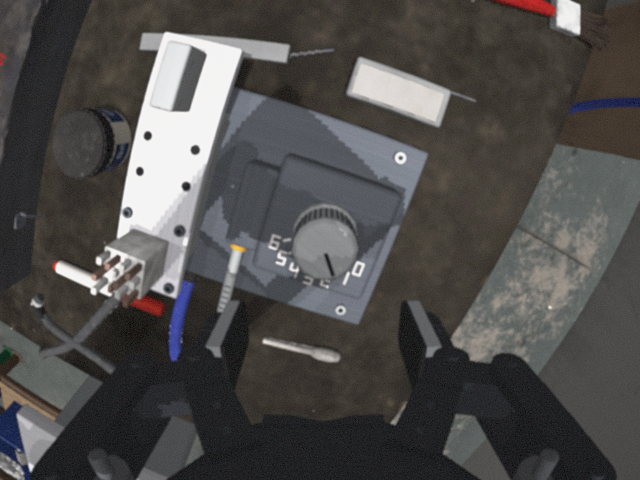

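The wrist view shows the sleeve top at about (326,252), its line pointing to 1, the plate's bar top at about (175,75), and the open fingers clear of everything.

```bash
cat >> h.py <<'E'
from scipy.spatial.transform import Rotation as Ro
def wray(s,c,u,v,z):
    m=c["mtx"];d=np.array([u-m[0,2],v-m[1,2]]);r=np.hypot(*d);th=r/m[0,0]
    k=np.r_[d/r*np.sin(th),np.cos(th)];he=np.array(c["hand_eye"]);T=Ro.from_rotvec(s["ee_rot"]).as_matrix()
    o=T@he[:3,3]+s["tool_pos"];k=T@he[:3,:3]@k
    return o+k*(z-o[2])/k[2]
E
python3 - <<'E'
from h import *
s,c=pickle.load(open("w.pkl","rb"));np.set_printoptions(precision=1,suppress=True)
for n,u,v,z in(("sleeve",326,252,83),("screw1",400,158,20),("screw2",340,310,20),("plateTail1",165,33,55),("tail2",243,48,55),("bar1",168,42,87),("bar2",204,49,87),("bar3",187,110,87),("bar4",152,102,87)):print(n,wray(s,c,u,v,z))
E
```

```text
sleeve [ 619.1 -160.2   83. ]
screw1 [ 685.7 -189.8   20. ]
screw2 [ 556.4 -200.4   20. ]
plateTail1 [705.3  -9.   55. ]
tail2 [711.4 -64.1  55. ]
bar1 [698.3 -29.8  87. ]
bar2 [700.6 -52.4  87. ]
bar3 [665.6 -56.4  87. ]
bar4 [663.  -33.8  87. ]
```

```bash
python3 -m handwheel '[[[6,1,0],[0,0,0],65],[[0,0,-25],[0,0,0],65],[[0,0,-25],[0,0,0],65],[[0,0,0],[0,0,0],65]]'
```

```text
clock: 1.82
tool_pos: [615.4, -165.4, 111.5]
ee_rot: [-3.074, -0.63, 0.011]
ft_force: [-1.3, -0.2, -1.9]
grip_width: 0.763
finger_force: 0.0
```

```bash
python3 -m handwheel '[[[0,5,0],[0,0,0],65],[[0,0,-10],[0,0,0],65],[[0,0,0],[0,0,0],65]]'; python3 -m handwheel '[[[0,0,0],[0,0,0],65]]'
```

```text
clock: 2.07
tool_pos: [618.6, -160.6, 106.6]
ee_rot: [3.077, 0.632, 0.001]
ft_force: [-1.0, -0.1, -0.4]
grip_width: 0.76
finger_force: 0.0
clock: 2.15
tool_pos: [618.8, -160.5, 107.2]
ee_rot: [3.077, 0.633, 0.001]
ft_force: [1.0, 0.2, -0.2]
grip_width: 0.762
finger_force: 0.0
```

```bash
python3 -m handwheel '[[[1,0,-16],[0,0,0],65],[[0,0,-16],[0,0,0],65],[[0,0,0],[0,0,0],65],[[0,0,0],[0,0,0],60]]'; python3 -m handwheel '[[[0,0,0],[0,0,0],45],[[0,0,0],[0,0,0],32],[[0,0,0],[0,0,0],32],[[0,0,0],[0,0,0],32],[[0,0,0],[0,0,0],32],[[0,0,0],[0,0,0],32]]' 60
```

```text
clock: 2.48
tool_pos: [619.2, -160.2, 74.2]
ee_rot: [-3.077, -0.633, 0.002]
ft_force: [1.4, 0.2, 0.2]
grip_width: 0.699
finger_force: 0.0
clock: 2.98
tool_pos: [619.8, -158.9, 76.7]
ee_rot: [-3.075, -0.633, -0.0]
ft_force: [-4.7, 6.2, 6.9]
grip_width: 0.434
finger_force: 60.2
```

```bash
python3 -m handwheel '[[[0,0,0],[0,0,-0.11],32],[[0,0,0],[0,0,-0.11],32],[[0,0,0],[0,0,-0.11],32],[[0,0,0],[0,0,-0.11],32],[[0,0,0],[0,0,-0.11],32],[[0,0,0],[0,0,-0.11],32],[[0,0,0],[0,0,-0.11],32],[[0,0,0],[0,0,-0.11],32]]' 80; python3 -m handwheel '[[[0,0,0],[0,0,-0.11],32],[[0,0,0],[0,0,-0.06],32],[[0,0,0],[0,0,0],32],[[0,0,0],[0,0,0],32]]'
python3 - <<'E'
from plant import cams
import cv2,pickle
c=cams.capture("top");pickle.dump(c,open("top1.pkl","wb"))
cv2.imwrite("pics/crop2.png",cv2.resize(c["image"][135:335,265:430,::-1],None,fx=2.9,fy=2.9,interpolation=cv2.INTER_CUBIC))
E
```

```text
clock: 3.65
tool_pos: [619.8, -158.7, 76.8]
ee_rot: [-3.049, 0.745, 0.001]
ft_force: [-5.1, 6.5, 7.5]
grip_width: 0.427
finger_force: 79.2
clock: 3.98
tool_pos: [619.8, -158.7, 76.8]
ee_rot: [-2.978, 0.994, 0.002]
ft_force: [-5.4, 6.1, 8.0]
grip_width: 0.429
finger_force: 79.3
```

View pics/crop2.png

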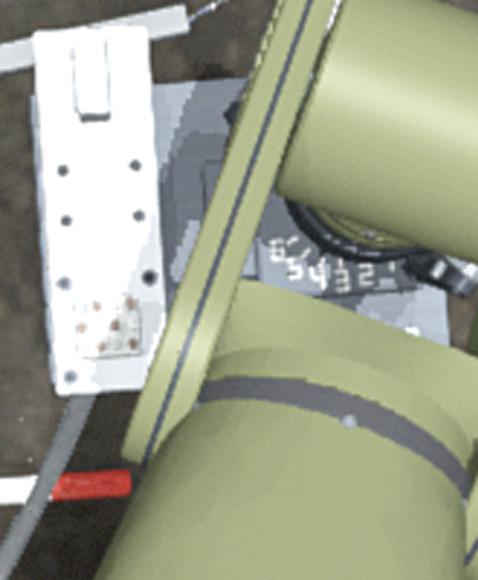

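```bash
python3 -m handwheel '[[[0,0,0],[0,0,0],50],[[0,0,0],[0,0,0],65],[[0,0,0],[0,0,0],65],[[0,0,25],[0,0,0],65],[[0,0,40],[0,0,0.12],65],[[0,0,25],[0,0,0.12],65],[[0,0,0],[0,0,0.12],65],[[0,0,0],[0,0,0.12],65]]'; python3 -m handwheel '[[[0,0,0],[0,0,0.12],60],[[0,0,0],[0,0,0.12],60],[[0,0,0],[0,0,0],60],[[0,0,0],[0,0,0],60]]'
python3 - <<'E'
from plant import read_state, cams
import cv2,pickle
s=read_state();c=cams.capture("wrist");pickle.dump((s,c),open("w2.pkl","wb"))
cv2.imwrite("pics/w2.png",cv2.resize(c["image"][0:360,60:540,::-1],None,fx=1.66,fy=1.66,interpolation=cv2.INTER_CUBIC))
E
```

```text
clock: 4.7
tool_pos: [621.6, -161.2, 168.5]
ee_rot: [3.13, -0.249, 0.011]
ft_force: [-0.5, 0.2, -0.4]
grip_width: 0.757
finger_force: 0.0
clock: 5.03
tool_pos: [619.7, -160.5, 164.6]
ee_rot: [3.139, 0.114, 0.001]
ft_force: [0.3, -0.6, -0.2]
grip_width: 0.703
finger_force: 0.0
```

View pics/w2.png

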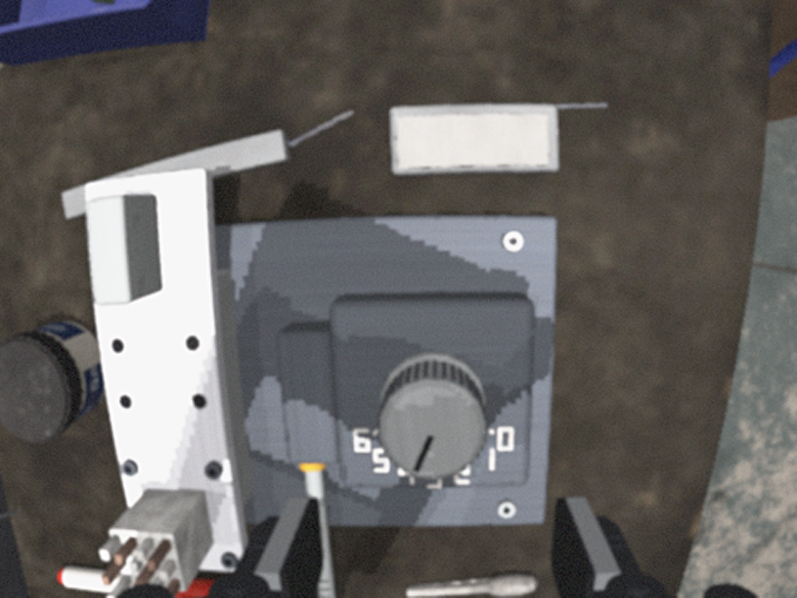

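The line now points to 4 (same +0.2 reading bias as at 1). Next, a side view for the pointer and nose.

```bash
python3 - <<'E'
from h import *
from plant import cams
import cv2
np.set_printoptions(precision=1,suppress=True)
s,w=pickle.load(open("w2.pkl","rb"))
for u,v in((87,197),(125,195),(132,302),(97,303)):print("bar",wray(s,w,60+u/1.66,v/1.66,87))
for u,v,z in((132,573,55),(245,568,55),(433,437,83)):print(wray(s,w,60+u/1.66,v/1.66,z))
c=cams.capture("side");pickle.dump(c,open("side1.pkl","wb"))
y=.078;R=np.array([[np.cos(y),-np.sin(y)],[np.sin(y),np.cos(y)]]);O=np.array([610.5,-44.6])
for n,a,z in(("tip",(-170,-36),50.5),("nose_l",(-82,28),55),("nose_r",(-82,-28),55)):
    X=np.r_[O+R@a,z];p=proj(c,X);print(n,X,p,(p-[210,200])*4)
cv2.imwrite("pics/s1.png",cv2.resize(c["image"][200:340,210:410,::-1],None,fx=4,fy=4,interpolation=cv2.INTER_CUBIC))
E
```

```text
bar [700.5 -29.1  87. ]
bar [700.5 -45.4  87. ]
bar [662.1 -48.1  87. ]
bar [661.4 -32.8  87. ]
[520.7 -15.1  55. ]
[533.5 -77.   55. ]
[ 617.6 -159.6   83. ]
tip [443.8 -93.7  50.5] [397.9 266.3] [751.7 265.4]
nose_l [526.6 -23.1  55. ] [331.4 271. ] [485.7 284.1]
nose_r [530.9 -78.9  55. ] [342.8 257.3] [531.3 229.3]
```

View pics/s1.png

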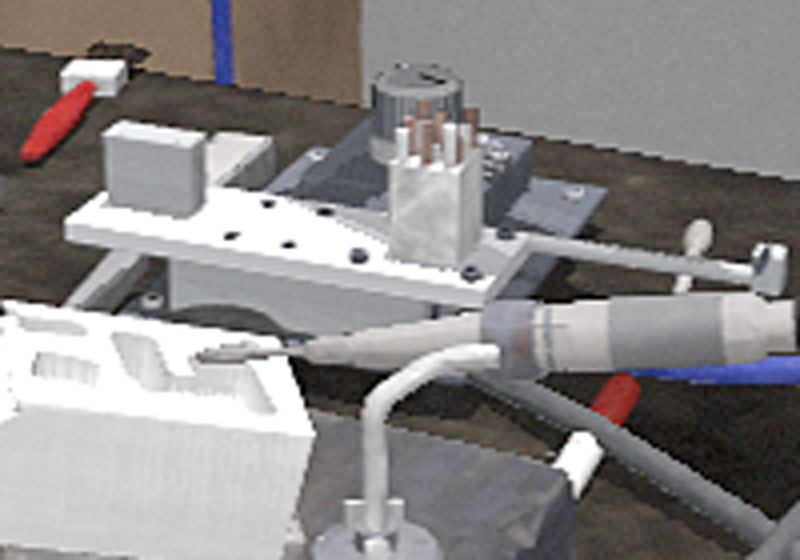

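```bash
python3 - <<'E'
from h import *
from plant import cams
np.set_printoptions(precision=1,suppress=True)
c=pickle.load(open("side1.pkl","rb"))
y=.078;R=np.array([[np.cos(y),-np.sin(y)],[np.sin(y),np.cos(y)]]);O=np.array([610.5,-44.6])
for n,u,v,z in(("tip",766,286,50.5),("tip",768,292,50.5),("noseL",486,287,55),("noseR",530,235,55),("barTL",105,130,87)):
    X=ray(c,210+u/4,200+v/4,z);print(n,X,R.T@(X[:2]-O))
c0=pickle.load(open("side.pkl","rb"))
for a in(-140,-142.5,-170,-172.5):
    X=np.r_[O+R@[a,-36],50.5];print(a,(proj(c,X)-[210,200])*4)
E
```

```text
tip [433.3 -77.6  50.5] [-179.2  -19.1]
tip [431.1 -72.7  50.5] [-181.1  -14. ]
noseL [525.4 -20.8  55. ] [-83.   30.4]
noseR [529.2 -73.4  55. ] [-83.3 -22.4]
barTL [697.1 -27.6  87. ] [87.7 10.2]
-140 [676.9 253.8]
-142.5 [683.1 254.8]
-170 [751.7 265.4]
-172.5 [758.1 266.3]
```

```bash
python3 -m handwheel '[[[15,30,0],[0,0,0],60],[[15,30,0],[0,0,0],55],[[15,30,0],[0,0,0],50],[[16,31,0],[0,0,0],45],[[0,0,-20],[0,0,0],45],[[0,0,-15],[0,0,0],45],[[0,0,0],[0,0,0],45],[[0,0,0],[0,0,0],45]]'
python3 - <<'E'
from plant import read_state, cams
from h import *
import cv2
s=read_state();c=cams.capture("wrist");pickle.dump((s,c),open("w3.pkl","wb"));print(s["tool_pos"],s["ee_rot"])
a=c["image"][:,120:520,::-1]
b=pickle.load(open("side1.pkl","rb"))["image"][240:300,370:420,::-1]
b=cv2.resize(b,(400,480),interpolation=cv2.INTER_CUBIC)
cv2.imwrite("pics/w3.png",np.hstack([a,b]))
E
```

```text
clock: 5.8
tool_pos: [678.9, -39.7, 127.0]
ee_rot: [-3.139, -0.117, 0.007]
ft_force: [-0.3, -0.1, 0.8]
grip_width: 0.527
finger_force: 0.0
[678.92788199 -39.73662396 126.97344216] [-3.13886984 -0.11678862  0.00703484]
```

View pics/w3.png

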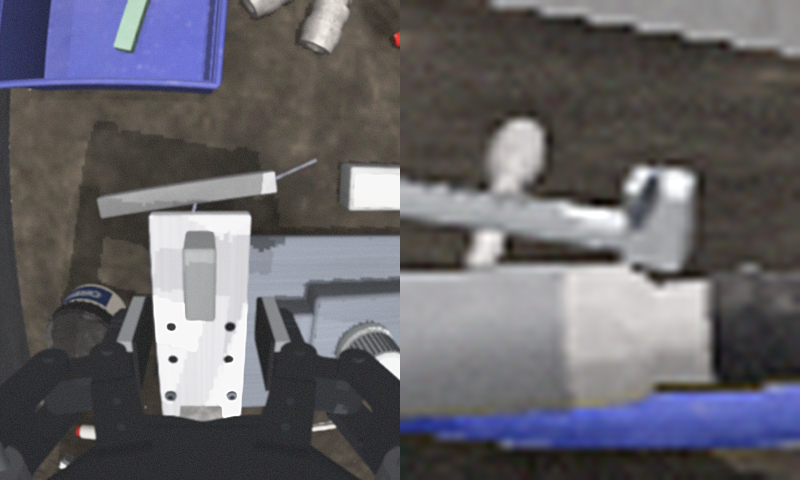

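The wrist view shows the bar at (200,275), centred between the pads; on the right, the pointer collar at about (660,215) is partly hidden by the iron.

```bash
python3 -m handwheel '[[[0,0,-20],[0,0,0],45],[[0,0,-20],[0,0,0],45],[[0,0,-11],[0,0,0],45],[[0,0,0],[0,0,0],45],[[0,0,0],[0,0,0],45]]' 60; python3 -m handwheel '[[[0,0,0],[0,0,0],25],[[0,0,0],[0,0,0],10],[[0,0,0],[0,0,0],8],[[0,0,0],[0,0,0],8],[[0,0,0],[0,0,0],8],[[0,0,0],[0,0,0],8]]'
```

```text
clock: 6.27
tool_pos: [680.3, -39.8, 78.3]
ee_rot: [-3.139, -0.117, 0.001]
ft_force: [0.6, 0.1, 0.8]
grip_width: 0.528
finger_force: 0.0
clock: 6.77
tool_pos: [681.9, -39.2, 80.4]
ee_rot: [3.139, 0.119, 0.005]
ft_force: [-0.9, -0.2, 6.3]
grip_width: 0.174
finger_force: 60.5
```

```bash
python3 -m handwheel '[[[-4,-0.3,0],[0,0,0],8],[[-7,-0.5,0],[0,0,0],8],[[-7,-0.6,0],[0,0,0],8],[[-7,-0.5,0],[0,0,0],8],[[-7,-0.6,0],[0,0,0],8],[[-7,-0.5,0],[0,0,0],8],[[-4,-0.3,0],[0,0,0],8],[[0,0,0],[0,0,0],8]]'
```

```text
clock: 7.43
tool_pos: [638.7, -42.8, 80.4]
ee_rot: [3.139, 0.119, 0.007]
ft_force: [2.1, -0.7, 6.9]
grip_width: 0.172
finger_force: 60.7
```

```bash
python3 -m handwheel '[[[-4,-0.3,0],[0,0,0],8],[[-7,-0.5,0],[0,0,0],8],[[-7,-0.6,0],[0,0,0],8],[[-7,-0.5,0],[0,0,0],8],[[-7,-0.6,0],[0,0,0],8],[[-7,-0.5,0],[0,0,0],8],[[-6,-0.5,0],[0,0,0],8],[[0,0,0],[0,0,0],8]]'
python3 - <<'E'
from h import *
from plant import cams
import cv2
c=cams.capture("side");t=cams.capture("top");pickle.dump((c,t),open("end.pkl","wb"))
f=lambda i,k:cv2.resize(i,None,fx=k,fy=k,interpolation=cv2.INTER_CUBIC)
a=f(c["image"][225:300,340:420,::-1],5);b=f(t["image"][225:345,265:385,::-1],3.2)
o=np.zeros((400,800,3),np.uint8);o[:375,:400]=a;o[:384,410:794]=b;cv2.imwrite("pics/e1.png",o)
E
```

```text
clock: 8.1
tool_pos: [594.1, -46.4, 80.5]
ee_rot: [3.138, 0.119, 0.009]
ft_force: [3.2, 0.4, 6.2]
grip_width: 0.175
finger_force: 60.6
```

View pics/e1.png

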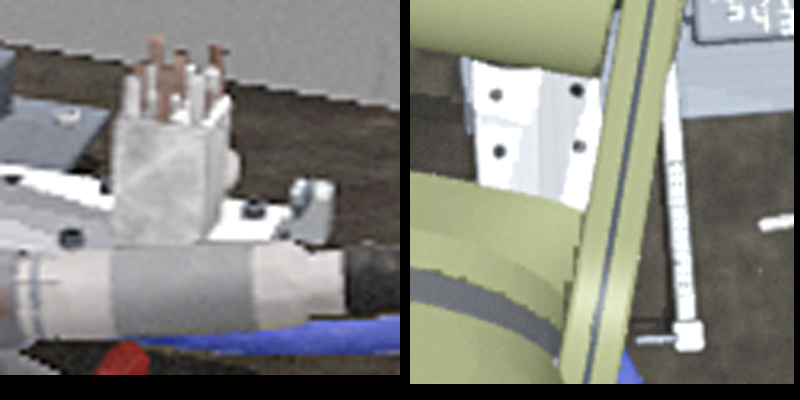

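```bash
python3 - <<'E'
from h import *
np.set_printoptions(precision=1,suppress=True)
c,t=pickle.load(open("end.pkl","rb"))
y=.078;R=np.array([[np.cos(y),-np.sin(y)],[np.sin(y),np.cos(y)]]);O=np.array([610.5,-44.6])
for u,v in((638,340),(655,339.5)):
    X=ray(t,265+(u-410)/3.2,225+v/3.2,50.5);print("tip",X,R.T@(X[:2]-O))
d=np.array([594.1-681.9,-46.4+39.2]);print("nose now",-82.1+(R.T@d))
for x in(-165,-170,-175):
    print(x,[(proj(c,np.r_[O+R@[x,yy],z])-[340,225])*5 for yy,z in((-28,55),(-28,45),(-36,50.5))])
E
```

```text
tip [442.1 -96.8  50.5] [-171.9  -38.9]
tip [ 442.4 -104.3   50.5] [-172.2  -46.4]
nose now [-170.2  -82.4]
-165 [array([269.2, 200.9]), array([267.1, 230.2]), array([273.9, 204.3])]
-170 [array([285.1, 203.4]), array([283. , 232.7]), array([289.7, 206.7])]
-175 [array([301.1, 205.8]), array([298.8, 235.2]), array([305.5, 209.2])]
```

```bash
python3 -m handwheel '[[[-1.5,-0.1,0],[0,0,0],8],[[0,0,0],[0,0,0],8],[[0,0,0],[0,0,0],8],[[0,0,0],[0,0,0],8],[[0,0,0],[0,0,0],8],[[0,0,0],[0,0,0],8],[[0,0,0],[0,0,0],8],[[0,0,0],[0,0,0],8]]' && python3 -c "
from plant import sign_off
print(sign_off())"
```

```text
clock: 8.87
tool_pos: [593.5, -46.4, 80.6]
ee_rot: [3.138, 0.119, 0.01]
ft_force: [4.8, -0.2, 5.5]
grip_width: 0.178
finger_force: 60.4
the job is handed in; nothing more can be done
None
```

The job is handed in at about 9 s, but no verdict came back. The sleeve reads 4, and by my camera measurements the plate's nose is within about 2 mm of the pointer, with the plate still gripped (60 N) and pressed on the riser with about 5 N.

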